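Cap the lens cell and raise its post to beam height

TASK

Set the orange dust cover onto the open rim of the silver lens cell, so that it sits fully seated and level, and let go of it. Then grip the cell and gently pull its post straight up in the holder, without jamming it and without pulling it out, until the cell's rim is level with the red pointer of the height gauge, and finish while holding it there with the cover still seated. Leave the gauge and the other things alone.

Things in the scene. Friction and masses are not known exactly. Their poses are not given: they have to be found in the camera images.
- cell_rim (a point): centre of the rim of the lens cell: a silver cup, outside diameter 44 mm, inside 36, 32 high, open at the top, straight sides to grip. It is one loose rigid piece (0.18 to 0.33 kg) with its post. z up along the post. At the start the post stands on the bore's floor: rim 130 mm above the table, the cell's underside 18 mm above the holder's mouth. If let go it drops back down
- post_foot (a point): centre of the lower end of the steel post (12 mm diameter, 83 mm long below the cell), 115 mm below the cell rim, hidden in the bore
- holder_mouth (a point): centre of the top of the black post holder, 80 mm above the table: an upright tube, outside diameter 27 mm, bore 13.5 mm and 65 mm deep, on a round flange of 54 mm bolted to the table (it cannot move). A small loose thumbscrew stands out to 31 mm from the axis, 20 mm below the mouth
- cover_knob (a point): middle of the knob of the loose orange dust cover (40 to 70 g). Knob 14 mm diameter, 22 high, on a disc of 42 mm diameter, 5 thick; under it a spigot 5 mm deep, 32 mm diameter tapering to 26, goes into the cell. This point is 11 mm above the disc's top, 16 above its underside (the face that seats on the rim), 21 above the spigot's bottom, on which it stands at the start. z up
- cover_seat (a point): centre of the underside of the cover's disc, 16 mm below the middle of the knob; it coincides with the cell rim's centre when the cover is seated
- pointer_tip (a point): tip of the red pointer (3 mm thick) of the height gauge, at mid thickness: its height, 148 to 172 mm above the table, is the height wanted for the cell rim. The gauge: grey round base of 64 mm diameter fixed to the table, steel column 215 mm high that stands 45 mm behind the tip, black carriage that keeps its height unless pushed
- bottle: brown dropper bottle, 35 mm diameter, 99 mm high, a bystander; origin at the centre of its underside
- ring_mount: black ring mount on a foot, 26x65x60 mm, a bystander; origin at the centre of its underside
- pale_box: small pale box, 40x52x19 mm, a bystander; origin at the centre of its underside
- vee_block: black block with a vee notch, 32x50x26 mm, a bystander; origin at the centre of its underside
Not all that is in view belongs to the job. Leave any blue look-alike of the part that bears cell_rim alone. There is more than one size of the part that bears cover_knob; the job needs the larger.

How it is judged:
By the outcome, as a careful person would: the job done as asked, in the order asked, and still so for the second after the job is handed in, while the arm keeps its last pose, push and grip.
It also fails if it takes over 54 s, if anything falls off the work surface, if the arm or the gripper's body presses on something with over 40 N, if the wrist force passes 120 N, or if a joint passes its speed limit or range.

ROBOT

A 6-joint arm with a two-finger parallel gripper is mounted at the origin on a cart in front of the work surface, level with it; the furniture and walls round the work are solid. World frame = base frame: x ahead of the robot, y to its left, z up, the work surface at z = 0. Lengths are in mm, angles in rad, forces in N, time in s.
With the tool pointing down it reaches from about 275 to 750 mm from the base axis. Payload 10.2 kg.
Tool frame: the origin (TCP) lies where the fingers leave the gripper's body, on its centre line; the fingertips stand 73 mm ahead of it and the grasp point (between the pads) lies 54 mm ahead of it; z points along the fingers, y is the line along which they close (so a half turn about z gives the same grasp; the last joint's range is limited). The gripper opens to 85 mm and grips with 20 to 120 N. Pads are 22 mm wide; open, the fingers measure 114 mm over their backs; the gripper's body (76 mm by 85 mm) begins 54 mm behind the grasp point. The pads swing forward as they close: fully open they stand 13 mm farther back than shut.
Start: joints at [-1.559, 0.313, 1.498, -0, 1.331, -0.223], TCP at [122.127, -510.604, 303.894] pointing down, gripper open.
Joint ranges: [-2.94, 2.94], [-0.97, 2.17], [0.19, 2.56], [-1.23, 4.37], [0.02, 3.11], [-2.88, 2.88]. Speed limits (rad/s): [2.39, 2.39, 3.01, 3.14, 3.14, 3.14].

INTERFACE

Orientations are given as a unit quaternion [w, x, y, z].
In Python, from rig import ctrl gives the robot as it stands.
- The arm moves only by the shell command python3 -m creep 'ROWS' [OPENING] [FORCE]. ROWS is JSON, a list that holds one entry, the list of rows, each a list of 6 numbers: the shift along the world's x, y, z in units of 25 mm (1.0 is 25 mm), then the turn, a rotation vector about the world's x, y, z in units of 5 degrees (1.0 is 5 degrees). In form: [[[x, y, z, ax, ay, az], ...]]. A call has 1 to 20 rows; each row is the pose to reach, as a shift and turn from the pose commanded when the call began; what a row does not reach only later rows make up. A row lasts 1/12 s, in which the tool goes at most 41.7 mm and 7.16 degrees, less where a joint would pass 70% of its speed; a pose out of reach is approached as far as the arm can. A call with a gripper value outside its range is refused whole. OPENING is the finger opening in mm, from 0 to 85.4, set as the call begins (- or left out, the last holds). The fingers move at their own pace and stop on an object; FORCE is the grip in N (left out, the last holds). Time passes only in rows, so rows that repeat a pose let the fingers close. It gives the time, the measured TCP pose, the force, the opening and the grip force at its end, in the units of the state.
- ctrl.sense(): the state, without advancing time (a new reading comes with each control period).
- ctrl.capture(name): name is "scene" or "top"; returns a dict with "image" (384x512x3 uint8, red, green, blue), "fx", "fy", "cx", "cy" (pixels), "k1" (the pictures are not rectified: a ray, as slopes to the right and down, at radius r is drawn at 1 + k1 r^2 times it, then the intrinsics apply), "R" (3x3) and "t" (3): a world point X has camera coordinates R X + t. Camera axes: x right, y down, z forward; pixel columns grow to the right and rows downward; lengths in mm; the calibration is good to about 2 mm. A picture is of the moment at which its call begins. There is no depth.
- ctrl.finish_job(): hands the job in; it is judged then, once.
The state is a dict: "time_s": time; "joints": joint angles; "dq": joint speeds; "tau": joint torques, N m; "eef_pos": TCP position; "ee_rot": TCP orientation; "force": force on the tool from outside, world axes, zero at the start; "wrist_torque": the same for the moment, N m; "grip_width": opening from 0.0 (shut) to 1.0 (fully open); "grip_force": force on a finger pad.
Only numpy, scipy, OpenCV 4.12 (cv2) and the standard library are available. Lean on these libraries where they do the work, as an engineer would, in place of code of your own. Each camera call takes 0.05 s, during which the arm holds its last target. There are 200 camera calls.

## Working session

There is one attempt and no reset: what is moved stays moved. The work goes in short steps, Python scripts to look and compute and a shell command to move; the robot and the scene stay as the last step left them, time stands still between calls to the robot, and variables do not carry over. Pictures are saved under pics/ and viewed, at most 10 in all, crops included, and the job is handed in when it is done.

```bash
mkdir -p pics; ls; cat > h.py <<'E'
import numpy as np, cv2, json, pickle
from rig import ctrl
def cap(n,f):
    d=ctrl.capture(n); cv2.imwrite(f'pics/{f}.png',cv2.cvtColor(np.asarray(d['image']),cv2.COLOR_RGB2BGR)); pickle.dump(d,open(f'pics/{f}.pkl','wb')); return d
def load(f): return pickle.load(open(f'pics/{f}.pkl','rb'))
def ray(d,u,v):
    K=np.array([[d['fx'],0,d['cx']],[0,d['fy'],d['cy']],[0,0,1.]])
    x=cv2.undistortPoints(np.array([[[u,v]]],float),K,np.array([d['k1'],0,0,0]) )[0,0]
    R=np.array(d['R']);t=np.array(d['t']); return -R.T@t, R.T@np.array([x[0],x[1],1])
def atz(d,u,v,z):
    c,r=ray(d,u,v); return c+r*(z-c[2])/r[2]
def proj(d,X):
    p=np.array(d['R'])@np.array(X,float)+np.array(d['t']); s=p[:2]/p[2]; s=s*(1+d['k1']*(s@s)); return np.array([d['fx']*s[0]+d['cx'],d['fy']*s[1]+d['cy']])
def tri(*obs):
    A=0;b=0
    for d,u,v in obs:
        c,r=ray(d,u,v); r=r/np.linalg.norm(r); P=np.eye(3)-np.outer(r,r); A=A+P; b=b+P@c
    return np.linalg.solve(A,b)
E
python3 - <<'E'
from h import *
a=cap('scene','s0');b=cap('top','t0')
for d in(a,b): print(d['fx'],d['cx'],d['cy'],d['k1'],(-np.array(d['R']).T@np.array(d['t'])).round(),np.array(d['R']).round(2).tolist())
s=ctrl.sense();print(s['time_s'],s['eef_pos'],s['ee_rot'],s['force'])
E
```

```text
pics
354.1535193890139 258.1684166425821 191.08399160097886 -0.07266282522612154 [-57. 599. 556.] [[-0.58, -0.81, 0.01], [-0.43, 0.31, -0.85], [0.69, -0.5, -0.53]]
385.11214118956354 256.2615048476413 189.0971056507373 -0.010981621920471713 [ 400.  190. 1165.] [[0.01, -1.0, -0.0], [-0.99, -0.01, -0.12], [0.12, 0.0, -0.99]]
0.1 [ 122.12163443 -510.46039262  303.40825221] [-5.58511328e-04  9.93116837e-01  1.17126566e-01  6.00524353e-05] [0.65622316 1.11328997 1.00710099]
```

View pics/s0.png

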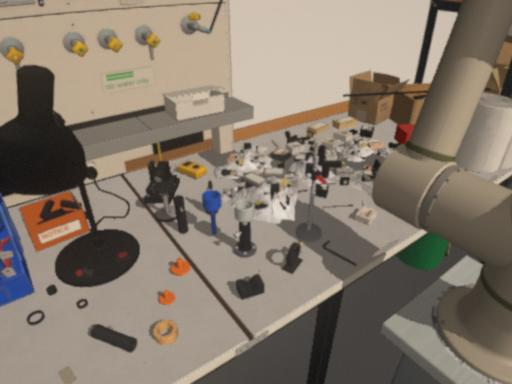

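View pics/t0.png

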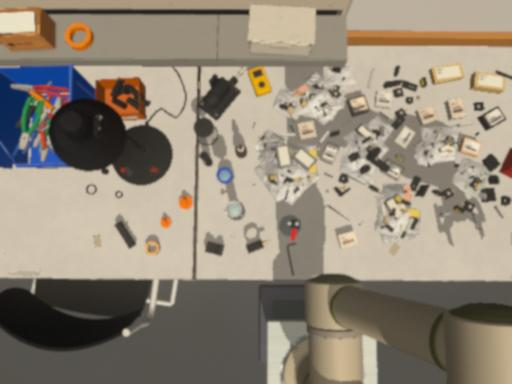

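The top view shows the larger cover at (186,201), the silver cell at (235,210), and the gauge at (291,223) with its red pointer near (294,235). In the scene view the cover is at (180,267), the cell rim at (243,208) and the pointer near (318,180). I'll enlarge these areas.

```bash
python3 - <<'E'
import cv2,numpy as np
a=cv2.imread('pics/s0.png');b=cv2.imread('pics/t0.png')
def c(im,u,v,w,h,s): return cv2.resize(im[v:v+h,u:u+w],None,fx=s,fy=s,interpolation=cv2.INTER_CUBIC)
A=c(a,150,165,200,120,4); B=c(b,150,180,160,72,5)
cv2.imwrite('pics/z1.png',A);cv2.imwrite('pics/z2.png',B)
E
```

```text
(no output)
```

View pics/z1.png

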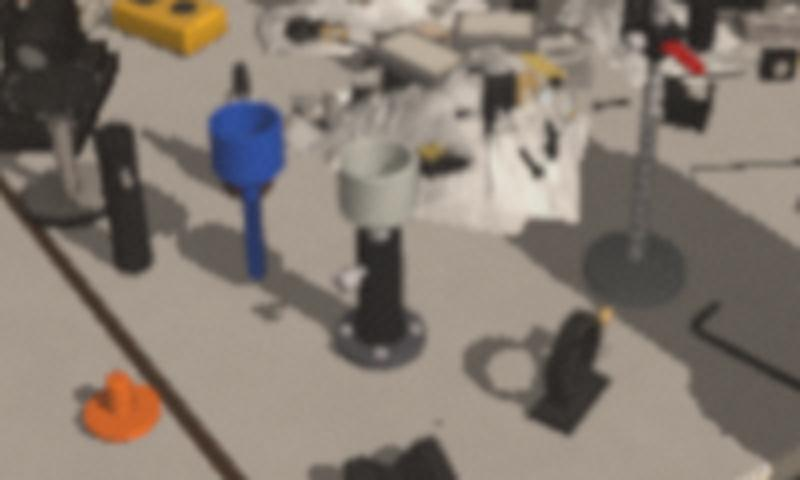

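View pics/z2.png

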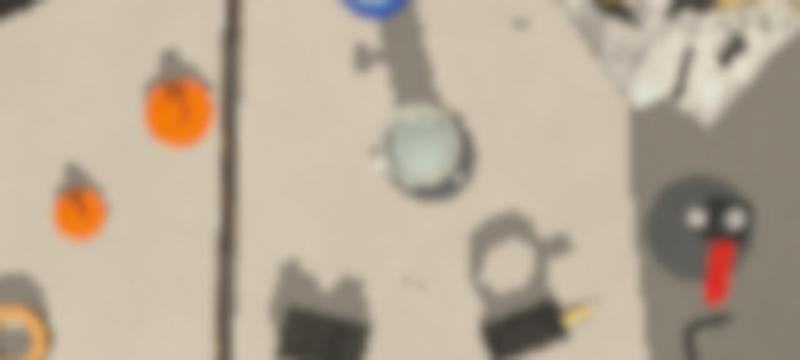

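Zoomed: rim centre is at about scene (244.7,205) / top (234.6,209.4). The cover disc is at scene (180.2,267.5) / top (185.8,202.2), and the pointer tip is at scene (325,182.5) / top (293,240.5).

```bash
python3 - <<'E'
from h import *
a=load('s0');b=load('t0')
print('rim',tri((a,244.75,205),(b,234.6,209.4)).round(1), atz(b,234.6,209.4,130).round(1),atz(a,244.75,205,130).round(1))
for d,box in((a,(305,165,340,190)),(b,(285,222,303,245))):
    im=np.asarray(d['image']).astype(int);u0,v0,u1,v1=box
    w=np.clip((im[...,0]-np.maximum(im[...,1],im[...,2])-15)/130.,0,1)[v0:v1,u0:u1]
    print((w*10).round().astype(int)[:, :].tolist() if 0 else '')
    yy,xx=np.mgrid[v0:v1,u0:u1]; m=w>.5
    l,i=0,0
    P=np.c_[xx[m],yy[m]].astype(float); c=P.mean(0); _,_,V=np.linalg.svd(P-c); ax=V[0]*np.sign(V[0][1]); s=(P-c)@ax
    print('red c',c,'axis',ax,'ends',c+ax*(s.max()+.5),c+ax*(s.min()-.5),len(P))
    for r in range(0,v1-v0): print(v0+r,''.join('%2d'%x for x in (w[r]*9).round()))
for d,box in((a,(165,250,195,285)),(b,(175,190,197,213))):
    im=np.asarray(d['image']).astype(int);u0,v0,u1,v1=box
    m=((im[...,0]-im[...,2])>90)[v0:v1,u0:u1]; yy,xx=np.mgrid[v0:v1,u0:u1]
    print('or',xx[m].min(),xx[m].max(),yy[m].min(),yy[m].max(),xx[m].mean(),yy[m].mean(),m.sum())
c=tri((a,180.2,267),(b,185.8,202.2));print('cover',c, atz(b,185.8,202.2,10),atz(a,180.2,268,10),proj(a,[*atz(b,185.8,202.2,10)[:2],32]),proj(a,[*atz(b,185.8,202.2,10)[:2],10]))
E
```

```text
rim [467.5 250.9 126.3] [466.  248.9 130. ] [464.6 255.4 130. ]

red c [320.70967742 178.74193548] axis [0.82064396 0.57143985] ends [325.53721001 182.1034962 ] [315.8417656  175.35225746] 31
165  0 0 0 0 0 0 0 0 0 0 0 0 0 0 0 0 0 0 0 0 0 0 0 0 0 0 0 0 0 0 0 0 0 0 0
166  0 0 0 0 0 0 0 0 0 0 0 0 0 0 0 0 0 0 0 0 0 0 0 0 0 0 0 0 0 0 0 0 0 0 0
167  0 0 0 0 0 0 0 0 0 0 0 0 0 0 0 0 0 0 0 0 0 0 0 0 0 0 0 0 0 0 0 0 0 0 0
168  0 0 0 0 0 0 0 0 0 0 0 0 0 0 0 0 0 0 0 0 0 0 0 0 0 0 0 0 0 0 0 0 0 0 0
169  0 0 0 0 0 0 0 0 0 0 0 0 0 0 0 0 0 0 0 0 0 0 0 0 0 0 0 0 0 0 0 0 0 0 0
170  0 0 0 0 0 0 0 0 0 0 0 0 0 0 0 0 0 0 0 0 0 0 0 0 0 0 0 0 0 0 0 0 0 0 0
171  0 0 0 0 0 0 0 0 0 0 0 0 0 0 0 0 0 0 0 0 0 0 0 0 0 0 0 0 0 0 0 0 0 0 0
172  0 0 0 0 0 0 0 0 0 0 0 0 0 0 0 0 0 0 0 0 0 0 0 0 0 0 0 0 0 0 0 0 0 0 0
173  0 0 0 0 0 0 0 0 0 0 0 0 0 0 0 0 0 0 0 0 0 0 0 0 0 0 0 0 0 0 0 0 0 0 0
174  0 0 0 0 0 0 0 0 0 0 0 0 1 1 1 0 0 0 0 0 0 0 0 0 0 0 0 0 0 0 0 0 0 0 0
175  0 0 0 0 0 0 0 0 0 0 1 2 4 4 3 1 0 0 0 0 0 0 0 0 0 0 0 0 0 0 0 0 0 0 0
176  0 0 0 0 0 0 0 0 0 0 2 5 6 7 6 4 2 1 0 0 0 0 0 0 0 0 0 0 0 0 0 0 0 0 0
177  0 0
[... 1646 characters left out ...]
 6 9 9 9 7 2 0 0 0 0 0 0
236  0 0 0 0 0 3 7 9 9 9 6 2 0 0 0 0 0 0
237  0 0 0 0 0 4 8 9 9 9 5 1 0 0 0 0 0 0
238  0 0 0 0 1 4 8 9 9 8 4 1 0 0 0 0 0 0
239  0 0 0 0 0 3 6 9 8 6 3 0 0 0 0 0 0 0
240  0 0 0 0 0 1 4 6 6 3 1 0 0 0 0 0 0 0
241  0 0 0 0 0 0 1 3 2 1 0 0 0 0 0 0 0 0
242  0 0 0 0 0 0 0 0 0 0 0 0 0 0 0 0 0 0
243  0 0 0 0 0 0 0 0 0 0 0 0 0 0 0 0 0 0
244  0 0 0 0 0 0 0 0 0 0 0 0 0 0 0 0 0 0
or 171 189 258 274 180.50892857142858 267.07142857142856 224
or 179 192 196 209 185.44585987261146 202.21019108280254 157
cover [495.52347309 404.60365072   7.83688906] [494.55358818 402.82002882  10.        ] [491.61350084 407.91829079  10.        ] [180.57967688 258.75916839] [181.75116639 266.262335  ]
```

```bash
python3 - <<'E'
from h import *
a=load('s0');b=load('t0')
for n,ua,ub,z in(('rim',(244.75,205),(234.6,209.4),130),('cov',(180.2,267.3),(185.8,202.2),8),('base',(308.75,232),(289.6,225.6),8)):
    X=atz(b,*ub,z); print(n,X.round(1),'a offset meas-pred',np.array(ua)-proj(a,X), proj(a,X+[0,0,10])-proj(a,X))
for z in (148,154,160,166,172):
    T=atz(b,292.1,240.6,z+1.5);C=atz(b,293.27,233.7,z+1.5);Q=atz(b,294.4,227.4,z+1.5)
    print(z,T.round(1),*[proj(a,P-[0,0,1.5]).round(1) for P in(T,C,Q)])
c=atz(b,289.6,225.6,8);print(c)
E
```

```text
rim [466.  248.9 130. ] a offset meas-pred [-2.15970291  1.2979905 ] [-0.05563649 -3.89414358]
cov [494.7 403.2   8. ] a offset meas-pred [-1.46946812  0.34271341] [-0.52862402 -3.37051297]
base [426.1  90.7   8. ] a offset meas-pred [-0.64866279  0.85629108] [ 0.33966272 -3.19473921]
148 [383.9  96.5 149.5] [326.  191.4] [321.2 187.4] [317.  183.9]
154 [384.   97.1 155.5] [326.  189.1] [321.3 185.2] [317.1 181.7]
160 [384.1  97.6 161.5] [326.1 186.8] [321.4 182.9] [317.2 179.5]
166 [384.2  98.2 167.5] [326.2 184.4] [321.5 180.6] [317.3 177.2]
172 [384.3  98.7 173.5] [326.3 182.1] [321.6 178.3] [317.4 175. ]
[426.13560837  90.71285988   8.        ]
```

```bash
python3 -m creep '[[[1,3,1.6,0,0,0],[14.84,36.62,1.6,0,0,0],[14.84,36.62,1.6,0,0,0],[14.84,36.62,1.6,0,0,0],[14.84,36.62,1.6,0,0,0],[14.84,36.62,1.6,0,0,0],[14.84,36.62,1.6,0,0,0],[14.84,36.62,1.6,0,0,0],[14.84,36.62,1.6,0,0,0],[14.84,36.62,1.6,0,0,0],[14.84,36.62,1.6,0,0,0],[14.84,36.62,1.6,0,0,0],[14.84,36.62,1.6,0,0,0],[14.84,36.62,1.6,0,0,0],[14.84,36.62,1.6,0,0,0],[14.84,36.62,1.6,0,0,0],[14.84,36.62,1.6,0,0,0],[14.84,36.62,1.6,0,0,0],[14.84,36.62,1.6,0,0,0],[14.84,36.62,1.6,0,0,0]]]' 50 20; python3 -c "
from h import *
s=ctrl.sense();print(s['eef_pos'],s['joints'],s['ee_rot'],s['force'])"
```

```text
time_s: 1.77
eef_pos: [432.6, 258.7, 340.0]
ee_rot: [0.0, 0.993, 0.117, -0.0]
force: [0.4, -0.8, 0.1]
grip_width: 0.588
grip_force: 0.0
[432.57460482 258.68473721 339.97939006] [ 3.06158801e-01  2.41778476e-01  1.49659600e+00 -1.20904589e-04
  1.40368934e+00  1.64144109e+00] [ 1.02674025e-04  9.93073438e-01  1.17495055e-01 -2.20244208e-04] [ 0.43018826 -0.76988367  0.10367682]
```

```bash
python3 -m creep '[[[2.42,5.85,-3,0,0,0],[2.42,5.85,-3,0,0,0],[2.42,5.85,-3,0,0,0],[2.42,5.85,-3,0,0,0],[2.42,5.85,-7.6,0,0,0],[2.42,5.85,-7.6,0,0,0],[2.42,5.85,-7.6,0,0,0],[2.42,5.85,-7.6,0,0,0],[2.42,5.85,-7.6,0,0,0],[2.42,5.85,-7.6,0,0,0]]]'; python3 - <<'E'
from h import *
a=cap('scene','s1');s=ctrl.sense();p=s['eef_pos'];print(p)
im=cv2.imread('pics/s1.png');cv2.imwrite('pics/z3.png',cv2.resize(im[170:300,110:270],None,fx=4,fy=4,interpolation=cv2.INTER_CUBIC))
for z in (54,73): print(proj(a,p-[0,0,z]))
E
```

```text
time_s: 2.6
eef_pos: [493.9, 402.8, 152.9]
ee_rot: [-0.001, 0.993, 0.117, 0.002]
force: [0.7, 0.0, -0.3]
grip_width: 0.587
grip_force: 0.0
[493.97360368 402.91500387 153.46402932]
[176.85866711 234.31737843]
[177.96100811 241.50409446]
```

View pics/z3.png

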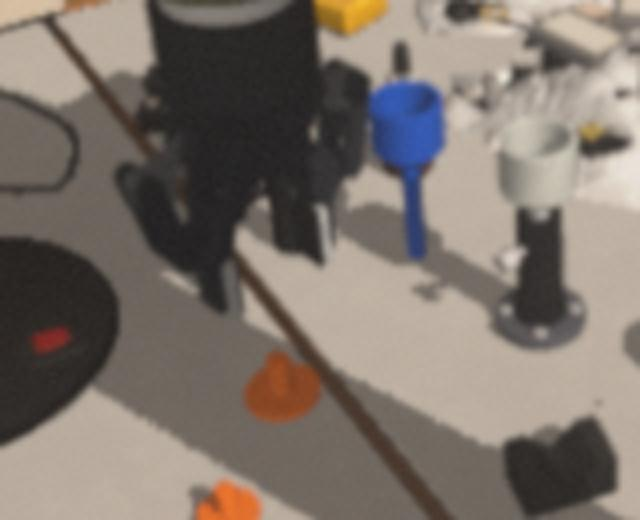

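The fingertips appear at (177.5,241.5), which agrees with the prediction, and the cover is almost straight below at (181,268). I'll descend and squeeze once to centre it.

```bash
python3 -m creep '[[[0,0,-1.3,0,0,0],[0,0,-2,0,0,0],[0,0,-2.3,0,0,0],[0,0,-2.6,0,0,0],[0,0,-2.6,0,0,0],[0,0,-2.6,0,0,0]]]'; python3 -m creep '[[[0,0,0,0,0,0],[0,0,0,0,0,0],[0,0,0,0,0,0],[0,0,0,0,0,0],[0,0,0,0,0,0],[0,0,0,0,0,0],[0,0,0,0,0,0],[0,0,0,0,0,0]]]' 0 20
```

```text
time_s: 3.15
eef_pos: [493.6, 402.8, 86.8]
ee_rot: [-0.0, 0.993, 0.117, 0.001]
force: [0.1, -0.4, 0.3]
grip_width: 0.585
grip_force: 0.0
time_s: 3.82
eef_pos: [493.3, 402.7, 86.2]
ee_rot: [-0.0, 0.993, 0.117, 0.001]
force: [-1.2, -0.8, 5.7]
grip_width: 0.153
grip_force: 19.7
```

```bash
python3 -m creep '[[[0,0,0.04,0,0,0],[0,0,0.06,0,0,0],[0,0,0.06,0,0,0],[0,0,0.06,0,0,1],[0,0,0.06,0,0,18],[0,0,0.06,0,0,18],[0,0,0.06,0,0,18],[0,0,0.06,0,0,18],[0,0,0.06,0,0,18],[0,0,0.06,0,0,18],[0,0,0.06,0,0,18],[0,0,0.06,0,0,18],[0,0,0.06,0,0,18],[0,0,0.06,0,0,18],[0,0,0.06,0,0,18],[0,0,0.06,0,0,18],[0,0,0.06,0,0,18],[0,0,0.06,0,0,18],[0,0,0.06,0,0,18]]]' 40 20; python3 -m creep '[[[0,0,0,0,0,0],[0,0,0,0,0,0],[0,0,0,0,0,0],[0,0,0,0,0,0],[0,0,0,0,0,0],[0,0,0,0,0,0],[0,0,0,0,0,0],[0,0,0,0,0,0]]]' 0 25;  python3 -c "
from h import *
s=ctrl.sense();print(s['eef_pos'],s['joints'],s['force'])"
```

```text
time_s: 5.4
eef_pos: [493.0, 402.5, 86.7]
ee_rot: [-0.0, 0.621, 0.784, -0.0]
force: [-0.4, 0.4, 0.3]
grip_width: 0.466
grip_force: 0.0
time_s: 6.07
eef_pos: [493.0, 402.5, 86.9]
ee_rot: [0.0, 0.619, 0.785, 0.0]
force: [0.1, -0.3, 2.2]
grip_width: 0.149
grip_force: 24.4
[493.03622602 402.54469327  86.90719167] [ 5.00949693e-01  7.81175152e-01  1.34696734e+00 -1.42029281e-05
  1.01328285e+00  2.66242215e-01] [ 0.10109023 -0.28932131  2.24401789]
```

```bash
python3 -m creep '[[[0,0,1,0,0,0],[0,0,2.2,0,0,0],[0,0,3.6,0,0,0],[0,0,5,0,0,0],[0,0,6.1,0,0,0],[-0.2,-1,6.1,0,0,0],[-0.4,-2.2,6.1,0,0,0],[-0.6,-3.4,6.1,0,0,0],[-0.8,-4.6,6.1,0,0,0],[-1,-5.6,6.1,0,0,0],[-1.14,-6.17,6.1,0,0,0],[-1.14,-6.17,6.1,0,0,0],[-1.14,-6.17,6.1,0,0,0],[-1.14,-6.17,6.1,0,0,0]]]'; python3 - <<'E'
from h import *
a=cap('scene','s2');b=cap('top','t2');s=ctrl.sense();p=s['eef_pos'];print(p,s['force'],s['grip_width'])
im=cv2.imread('pics/s2.png');cv2.imwrite('pics/z4.png',cv2.resize(im[140:240,190:300],None,fx=6,fy=6,interpolation=cv2.INTER_CUBIC))
for z in (65.9,76.9,81.9): print(proj(a,p-[0,0,z]))
print(proj(a,[493,402.5,10]),proj(a,[464.5,248.3,130]))
E
```

```text
time_s: 7.23
eef_pos: [464.7, 248.9, 239.3]
ee_rot: [-0.0, 0.619, 0.785, 0.0]
force: [-0.3, -0.2, -0.2]
grip_width: 0.15
grip_force: 24.5
[464.56674609 249.07942213 239.18330968] [ 0.86960747 -0.80217757  0.00749579] 0.14496913079762022
[246.98590211 186.75766601]
[247.04683451 191.25004409]
[247.07429985 193.26874036]
[182.19724671 266.61636032] [247.54006944 203.93011761]
```

View pics/z4.png

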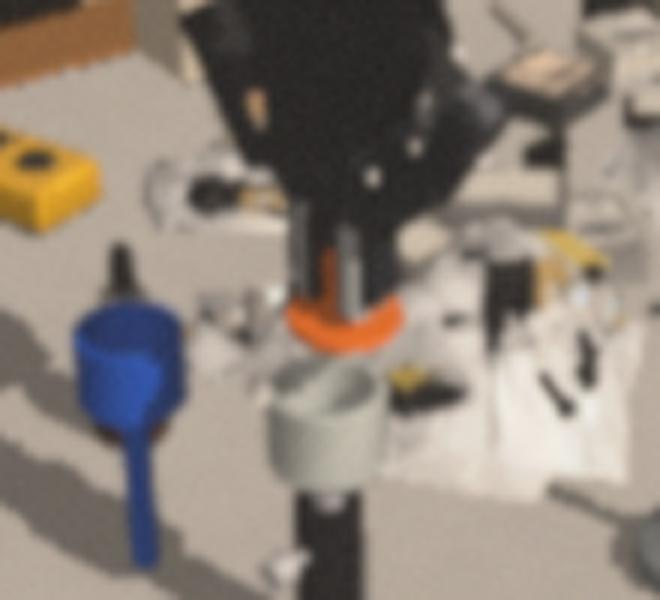

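The cover disc is centred at u≈247.7 and the rim at u≈244.8, so the cover sits about 6 mm too far image-right. I'll measure that numerically.

```bash
python3 - <<'E'
from h import *
from scipy.optimize import minimize
p=np.array([464.57,249.08,239.18]); a=load('s2');b0=load('t0');a0=load('s0')
t=np.linspace(0,2*np.pi,120)
def cyl(c,r,zs): return np.array([[c[0]+r*np.cos(q),c[1]+r*np.sin(q),z] for z in zs for q in t])
def ext(d,P): 
    q=np.array([proj(d,x) for x in P]); return q.min(0),q.max(0)
def half(prof,lo,hi):  # subpixel crossings of half level
    h=(lo+hi)/2; return [i+(h-prof[i])/(prof[i+1]-prof[i]) for i in range(len(prof)-1) if (prof[i]-h)*(prof[i+1]-h)<0]
im=np.asarray(a['image']).astype(float); w=im[...,0]-im[...,2]
for v in (192,193,194): print('cov row',v,[round(x+230,2) for x in half(w[v,230:265],0,200)],w[v,236:260].astype(int).tolist())
for u in (245,247,249): print('cov col',u,[round(x+185,2) for x in half(w[185:205,u],20,200)])
print('pred disc', ext(a,cyl(p,21,[p[2]-81.9,p[2]-76.9])))
for u in (470,):pass
g=np.asarray(a0['image']).astype(float).mean(2)
for v in (207,210,213): print('cell row',v,g[v,228:262].astype(int).tolist())
for c in ((466,249),(464.6,255.4),(468.4,254.3)): print('pred cell',c,[x.round(1) for x in ext(a0,cyl(c,22,[130]))])
for u in (243,245,247): print('cell col',u,g[196:225,u].astype(int).tolist())
G=np.asarray(b0['image']).astype(float)
for v in (207,210,213): print('top row',v,(G[v,222:248,0]).astype(int).tolist())
for u in (232,235,238): print('top col',u,(G[196:224,u,0]).astype(int).tolist())
for c in ((466,249),(468.4,254.3)): print('pred top',[x.round(1) for x in ext(b0,cyl(c,22,[130]))])
E
```

```text
cov row 192 [np.float64(237.48), np.float64(243.55), np.float64(251.38), np.float64(256.56)] [26, 69, 134, 152, 145, 137, 126, 106, 95, 85, 59, 33, 26, 29, 46, 83, 128, 156, 169, 169, 135, 73, 33, 23]
cov row 193 [np.float64(237.64), np.float64(245.11), np.float64(250.12), np.float64(256.56)] [25, 57, 124, 164, 170, 167, 158, 132, 110, 101, 92, 78, 72, 77, 96, 129, 159, 175, 176, 170, 135, 72, 32, 22]
cov row 194 [np.float64(238.11), np.float64(256.19)] [23, 43, 94, 149, 170, 175, 171, 159, 145, 140, 137, 135, 138, 146, 153, 166, 175, 177, 176, 157, 111, 54, 26, 21]
cov col 245 [np.float64(193.23)]
cov col 247 [np.float64(193.56), np.float64(198.18)]
cov col 249 [np.float64(193.48), np.float64(197.9)]
pred disc (array([236.995548  , 186.04745167]), array([257.082541  , 198.75902298]))
cell row 207 [156, 155, 155, 155, 159, 161, 147, 130, 137, 150, 158, 165, 167, 162, 159, 153, 144, 126, 115, 112, 114, 122, 136, 152, 158, 148, 116, 71, 50, 50, 52, 54, 57, 60]
cell row 210 [154, 156, 154, 155, 153, 142, 122, 98, 95, 103, 112, 121, 133, 144, 150, 156, 159, 162, 163, 165, 167, 169, 168, 
[... 1222 characters left out ...]
209, 209, 213, 215, 208, 188, 173, 169, 177, 185, 190, 193, 196, 197, 195, 190, 186, 179, 161, 136, 120, 120, 147, 182, 201, 207]
top col 232 [139, 138, 139, 144, 159, 181, 192, 189, 181, 173, 171, 174, 179, 182, 185, 187, 190, 190, 188, 187, 180, 158, 147, 166, 193, 206, 208, 209]
top col 235 [147, 144, 141, 144, 157, 176, 185, 181, 177, 174, 173, 178, 183, 186, 190, 194, 196, 197, 195, 191, 173, 140, 120, 136, 171, 198, 208, 209]
top col 238 [206, 202, 195, 185, 173, 167, 170, 172, 168, 168, 172, 176, 180, 181, 184, 184, 185, 186, 182, 165, 138, 117, 116, 142, 176, 200, 207, 208]
pred top [array([226.4, 201.2]), array([242.7, 217.6])]
pred top [array([224.4, 200.3]), array([240.8, 216.7])]
```

```bash
python3 -m creep '[[[0.08,0.08,0,0,0,0],[0.156,0.164,0,0,0,0],[0.156,0.164,-0.4,0,0,0],[0.156,0.164,-0.76,0,0,0],[0.156,0.164,-0.76,0,0,0],[0.156,0.164,-0.76,0,0,0]]]'; python3 - <<'E'
from h import *
a=cap('scene','s3');s=ctrl.sense();p=s['eef_pos'];print(p,s['force'])
im=cv2.imread('pics/s3.png');cv2.imwrite('pics/z5.png',cv2.resize(im[180:230,215:275],None,fx=10,fy=10,interpolation=cv2.INTER_CUBIC))
print(proj(a,p-[0,0,81.9]))
I=np.asarray(a['image']).astype(int)
for v in (196,198,200): print(v,(I[v,230:260,0]-I[v,230:260,2]).tolist())
for v in (210,213): print(v,I[v,230:260].mean(1).astype(int).tolist())
E
```

```text
time_s: 7.83
eef_pos: [468.1, 252.3, 219.4]
ee_rot: [-0.001, 0.619, 0.785, -0.001]
force: [-0.5, 0.2, -0.1]
grip_width: 0.155
grip_force: 24.5
[468.33734038 252.35299211 219.99832077] [ 0.92764232  0.99663697 -0.00775821]
[244.91155834 200.57451107]
196 [12, 10, 13, 15, 17, 18, 20, 20, 18, 14, 14, 35, 68, 66, 29, 13, 12, 12, 9, 4, 4, 8, 18, 27, 24, 20, 20, 19, 18, 20]
198 [18, 17, 17, 19, 21, 29, 49, 71, 82, 78, 69, 78, 84, 69, 30, 11, 11, 12, 9, 17, 36, 73, 113, 127, 88, 39, 21, 19, 20, 20]
200 [22, 20, 20, 20, 26, 59, 121, 157, 153, 152, 133, 111, 101, 87, 56, 32, 23, 31, 62, 96, 130, 160, 173, 161, 115, 60, 34, 35, 39, 35]
210 [171, 171, 170, 159, 134, 110, 106, 113, 125, 133, 145, 156, 164, 172, 174, 179, 180, 183, 183, 189, 187, 184, 178, 167, 162, 170, 169, 160, 165, 177]
213 [173, 172, 171, 160, 137, 110, 105, 112, 120, 130, 140, 149, 155, 163, 169, 174, 179, 182, 185, 187, 185, 180, 174, 167, 167, 178, 175, 173, 177, 182]
```

View pics/z5.png

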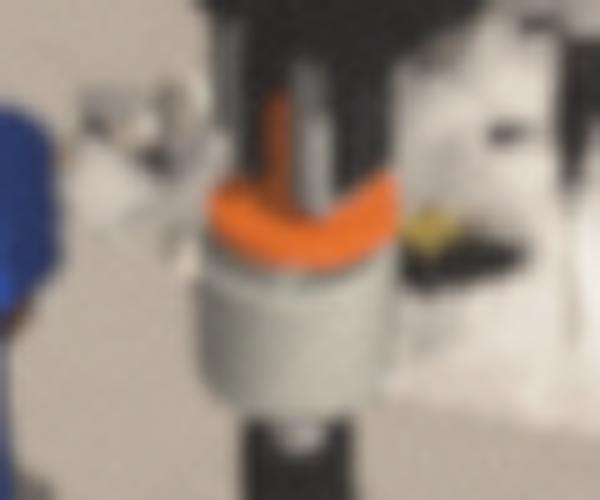

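The cover hovers just above the rim, with its centre at u≈245.0 against the cell's 244.3. I'll correct by about 1.5 mm to image-left and lower gently.

```bash
python3 -m creep '[[[0.036,0.048,0,0,0,0],[0.036,0.048,0,0,0,0],[0.036,0.048,-0.06,0,0,0],[0.036,0.048,-0.12,0,0,0],[0.036,0.048,-0.16,0,0,0],[0.036,0.048,-0.18,0,0,0],[0.036,0.048,-0.18,0,0,0]]]'; python3 -c "
from h import *
s=ctrl.sense();print(s['eef_pos'],s['force'],s['wrist_torque'])"
```

```text
time_s: 8.47
eef_pos: [469.3, 253.5, 215.7]
ee_rot: [-0.0, 0.619, 0.785, -0.0]
force: [0.4, 0.2, -0.3]
grip_width: 0.149
grip_force: 24.5
[469.25531277 253.54024732 215.67617669] [ 0.37992847  0.24124365 -0.28692659] [ 0.03613869 -0.01899724 -0.01942176]
```

```bash
python3 -m creep '[[[0,0,-0.05,0,0,0],[0,0,-0.1,0,0,0],[0,0,-0.13,0,0,0],[0,0,-0.13,0,0,0]]]';python3 -m creep '[[[0,0,-0.03,0,0,0],[0,0,-0.05,0,0,0],[0,0,-0.05,0,0,0],[0,0,-0.05,0,0,0]]]'
```

```text
time_s: 8.8
eef_pos: [469.2, 253.5, 212.4]
ee_rot: [-0.0, 0.619, 0.785, -0.0]
force: [-0.1, 0.0, -0.5]
grip_width: 0.151
grip_force: 24.5
time_s: 9.13
eef_pos: [469.5, 253.6, 211.8]
ee_rot: [0.0, 0.619, 0.785, 0.0]
force: [-0.6, -0.4, 3.9]
grip_width: 0.148
grip_force: 24.9
```

```bash
python3 -m creep '[[[0,0,0,0,0,0],[0,0,0,0,0,0],[0,0,0,0,0,0],[0,0,0.1,0,0,0],[0,0,0.3,0,0,0],[0,0,0.8,0,0,0],[0,0,0.8,0,0,0]]]' 62 20; python3 - <<'E'
from h import *
a=cap('scene','s4');s=ctrl.sense();p=s['eef_pos'];print(p,s['force'],s['grip_width'])
im=cv2.imread('pics/s4.png');cv2.imwrite('pics/z6.png',cv2.resize(im[165:235,205:295],None,fx=8,fy=8,interpolation=cv2.INTER_CUBIC))
E
```

```text
time_s: 9.72
eef_pos: [470.0, 253.8, 233.5]
ee_rot: [0.001, 0.619, 0.785, 0.001]
force: [0.6, 0.8, 1.0]
grip_width: 0.73
grip_force: 0.0
[469.70009301 253.72234629 232.40185128] [-0.66353276  0.51789306  0.7797831 ] 0.7248875237022223
```

View pics/z6.png

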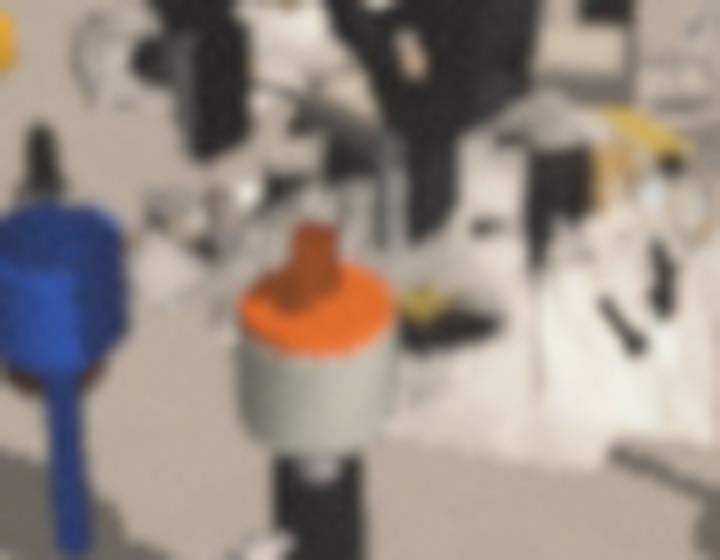

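The cover sits level and flush on the rim: disc centre is at about (244.9,203.6) and the knob leans neither way. Next I'll inspect the gauge for the target height, using the column's known 215 mm and the base as a local reference.

```bash
python3 - <<'E'
from h import *
im=cv2.imread('pics/s0.png');im2=cv2.imread('pics/t0.png')
A=cv2.resize(im[135:250,280:340],None,fx=5,fy=5,interpolation=cv2.INTER_CUBIC)
B=cv2.resize(im2[205:250,270:315],None,fx=10,fy=10,interpolation=cv2.INTER_CUBIC)
o=np.zeros((575,760,3),np.uint8);o[:575,:300]=A;o[:450,305:755]=B;cv2.imwrite('pics/z7.png',o)
a=load('s4');I=np.asarray(a['image']).astype(float);w=I[...,0]-I[...,2]
for u in (243,245,247): print(u,w[194:216,u].astype(int).tolist())
t=np.linspace(0,2*np.pi,90);P=lambda z:np.array([proj(a,[469.4+21*np.cos(q),253.6+21*np.sin(q),z]) for q in t])
print(P(130).max(0),P(135).max(0),P(135).min(0))
E
```

```text
243 [97, 102, 108, 109, 110, 111, 108, 111, 118, 137, 160, 175, 178, 175, 151, 88, 39, 22, 18, 20, 19, 17]
245 [95, 105, 106, 107, 109, 108, 110, 121, 147, 170, 173, 177, 179, 180, 160, 100, 43, 23, 20, 19, 21, 20]
247 [41, 42, 50, 76, 116, 135, 139, 150, 167, 175, 175, 177, 178, 176, 148, 89, 35, 20, 21, 19, 22, 20]
[254.0061477  209.30774509] [254.00347184 207.34157141] [234.32645705 196.4064313 ]
```

View pics/z7.png

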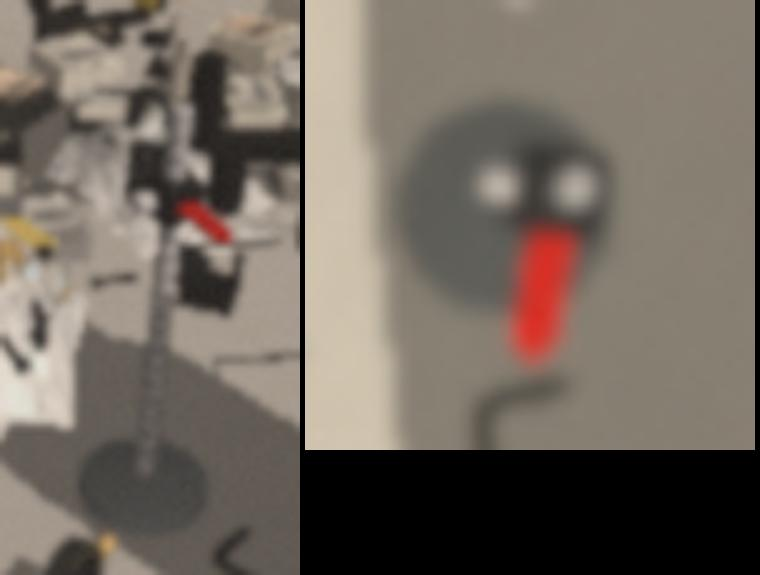

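The gauge crop shows the base centre near (308.6,232.4) and the column foot at (309.4,229). The red pointer runs from (316.5,175.5) to (326,182.8). In the top view the column top is the dot at (296.8,223.7).

```bash
python3 - <<'E'
from h import *
from scipy.optimize import least_squares
a=load('s0');b=load('t0')
print('col top b',atz(b,296.8,223.7,215),'base b',atz(b,290,225.5,5))
I=np.asarray(a['image']).astype(int)
print(I[138:156,310:322].mean(2).astype(int))
# column position from a base; v along column
for x,y in ((428.5,94),(426,91),(430,93)):
    print([proj(a,[x,y,z]).round(1).tolist() for z in (0,8,160,215)])
# joint fit of tip: unknown tip xyz using a line+b with b shifted; b correction from rim
rb=atz(b,233.8,208.6,130); sh=np.array([469.4,253.6])-rb[:2]; print('b shift',sh)
for z in (164,168,172):
    C=atz(b,293.27,233.7,z+1.5);T=atz(b,292.1,240.6,z+1.5);Q=atz(b,294.4,227.4,z+1.5)
    print(z,[proj(a,P+[sh[0],sh[1],-1.5]).round(1).tolist() for P in(T,C,Q)],T[:2]+sh)
E
```

```text
col top b [426.19010381  90.78615204 215.        ] base b [426.50833539  89.2534314    5.        ]
[[111 137 144 144 134 138 146 151 153 154 153 153]
 [125 144 148 139 129 137 148 151 151 152 152 154]
 [122 126 126 116 113 134 149 151 152 153 152 155]
 [ 77  78  81  84 100 129 146 151 153 152 153 151]
 [ 43  46  53  68 101 125 138 144 151 152 149 140]
 [ 54  54  54  76 106 115 116 136 149 150 146 132]
 [ 91  81  82  96 114 111 112 132 147 143 130 113]
 [118  99 104 118 119 109 110 130 132 118  92  71]
 [110  81  93 108 108 105 115 122 110  77  56  45]
 [ 82  59  68  84  97 107 120 122  98  58  42  38]
 [ 63  45  51  67  87 109 125 119  89  52  38  35]
 [ 60  47  46  60  88 112 127 114  78  46  34  34]
 [ 87  72  64  69  91 116 130 110  64  39  36  36]
 [104  87  81  84  99 120 130 108  63  35  33  34]
 [ 78  77  82  92 104 121 129 107  62  37  36  39]
 [ 53  59  72  84 101 122 127 100  57  36  34  35]
 [ 55  58  60  77 101 115 115  91  56  38  34  37]
 [ 79  76  68  77 103 118 118 104  73  45  38  36]]
[[307.5, 233.7], [307.8, 231.1], [313.2, 177.9], [315.4, 155.9]]
[[309.1, 233.7], [309.4, 231.2], [314.9, 178.0], [317.2, 155.9]]
[[307.4, 233.2], [307.7, 230.7], [313.0, 177.5], [315.2, 155.5]]
b shift [1.25698195 2.51212108]
164 [[324.9, 185.3], [320.2, 181.5], [316.1, 178.1]] [385.41179552 100.51061762]
168 [[325.0, 183.8], [320.3, 180.0], [316.1, 176.6]] [385.47499532 100.87954594]
172 [[325.0, 182.2], [320.3, 178.4], [316.2, 175.1]] [385.53819512 101.24847426]
```

```bash
python3 - <<'E'
from h import *
a=load('s0');I=np.asarray(a['image']).astype(int)
for v in range(147,166): print(v,[I[v,u].tolist() for u in (314,315,316,317)])
t=np.linspace(0,2*np.pi,180);c=(427.5,93)
for z in(0,8): 
    P=np.array([proj(a,[c[0]+32*np.cos(q),c[1]+32*np.sin(q),z]) for q in t]);print(z,P.min(0),P.max(0))
for u in (304,308,312): print(u,I[216:252,u].mean(1).astype(int).tolist())
for v in (230,233): print(v,I[v,290:328].mean(1).astype(int).tolist())
E
```

```text
147 [[106, 97, 88], [118, 108, 95], [132, 120, 108], [135, 123, 110]]
148 [[97, 88, 78], [120, 110, 99], [138, 126, 112], [132, 120, 107]]
149 [[96, 89, 79], [124, 113, 101], [141, 128, 114], [126, 115, 103]]
150 [[101, 91, 82], [129, 117, 104], [143, 130, 117], [121, 111, 98]]
151 [[109, 100, 89], [132, 120, 108], [143, 131, 117], [120, 109, 96]]
152 [[115, 105, 94], [133, 122, 109], [143, 130, 115], [118, 108, 96]]
153 [[111, 102, 92], [134, 123, 109], [141, 128, 114], [111, 100, 90]]
154 [[111, 101, 92], [126, 115, 104], [127, 116, 104], [100, 92, 82]]
155 [[112, 103, 94], [127, 119, 110], [127, 118, 110], [112, 103, 97]]
156 [[111, 105, 98], [136, 128, 122], [148, 140, 133], [140, 133, 126]]
157 [[103, 97, 93], [131, 124, 118], [151, 144, 136], [152, 144, 137]]
158 [[96, 90, 86], [121, 113, 108], [145, 136, 131], [145, 137, 130]]
159 [[97, 91, 87], [119, 112, 107], [142, 133, 128], [142, 134, 128]]
160 [[100, 95, 91], [123, 115, 110], [145, 137, 131], [140, 132, 127]]
161 [[106, 99, 95], [123, 116, 111], [144, 137, 129], [135, 127, 121]]
162 [[104, 98, 92], [120, 112, 107], [139,
[... 436 characters left out ...]
1, 70, 72, 73, 74, 75, 78, 84, 90, 101, 115, 137, 148, 152, 153, 152, 153, 152]
308 [86, 85, 85, 87, 85, 81, 83, 88, 85, 82, 88, 93, 93, 86, 77, 70, 71, 71, 70, 71, 72, 72, 72, 76, 77, 78, 87, 89, 91, 92, 102, 119, 139, 151, 153, 153]
312 [90, 86, 88, 89, 88, 86, 82, 76, 70, 68, 68, 67, 67, 68, 69, 69, 69, 71, 72, 71, 71, 74, 74, 74, 77, 80, 85, 90, 92, 92, 90, 90, 92, 104, 130, 147]
230 [92, 91, 91, 92, 90, 81, 70, 67, 66, 66, 68, 69, 67, 68, 67, 68, 69, 74, 77, 77, 72, 71, 69, 70, 71, 69, 68, 68, 69, 69, 72, 82, 88, 89, 91, 91, 91, 92]
233 [91, 92, 90, 91, 89, 81, 67, 66, 69, 70, 68, 70, 68, 68, 72, 70, 70, 71, 71, 70, 71, 72, 71, 70, 70, 70, 71, 72, 70, 70, 73, 81, 88, 89, 91, 90, 91, 90]
```

```bash
python3 -m creep '[[[0,0,-0.8,0,0,0],[0,0,-1.5,0,0,0],[0,0,-2.1,0,0,0],[0,0,-2.4,0,0,0],[0,0,-2.55,0,0,0],[0,0,-2.55,0,0,0],[0,0,-2.55,0,0,0]]]'; python3 -m creep '[[[0,0,0,0,0,0],[0,0,0,0,0,0],[0,0,0,0,0,0],[0,0,0,0,0,0],[0,0,0,0,0,0],[0,0,0,0,0,0]]]' 40 40;  python3 -c "
from h import *
s=ctrl.sense();print(s['eef_pos'],s['force'],s['wrist_torque'])"
```

```text
time_s: 10.35
eef_pos: [469.6, 253.7, 168.1]
ee_rot: [0.0, 0.619, 0.785, 0.0]
force: [0.5, 0.5, 0.2]
grip_width: 0.725
grip_force: 0.0
time_s: 10.85
eef_pos: [469.7, 253.7, 168.6]
ee_rot: [0.001, 0.619, 0.785, 0.001]
force: [-0.6, -0.5, 7.0]
grip_width: 0.502
grip_force: 40.5
[469.69529209 253.71975988 168.5536347 ] [-0.5509556  -0.50389634  7.04350701] [-0.07658336  0.13178038 -0.01347474]
```

```bash
python3 -m creep '[[[0,0,0.04,0,0,0],[0,0,0.08,0,0,0],[0,0,0.12,0,0,0],[0,0,0.16,0,0,0],[0,0,0.2,0,0,0],[0,0,0.2,0,0,0]]]'; python3 -c "
from h import *
s=ctrl.sense();print(s['eef_pos'],s['force'],s['wrist_torque'])"
```

```text
time_s: 11.35
eef_pos: [469.4, 253.6, 172.7]
ee_rot: [0.0, 0.619, 0.785, 0.0]
force: [3.6, -0.5, -2.6]
grip_width: 0.51
grip_force: 41.2
[469.3874882  253.57427327 172.67228244] [ 3.55078759 -0.48272722 -2.63617675] [ 0.03457177 -0.47182041 -0.02972062]
```

```bash
python3 -m creep '[[[0.03,0,0.04,0,0,0],[0.03,0,0.08,0,0,0],[0.03,0,0.12,0,0,0],[0.03,0,0.16,0,0,0],[0.03,0,0.2,0,0,0],[0.03,0,0.2,0,0,0]]]'; python3 -c "
from h import *
s=ctrl.sense();print(s['eef_pos'],s['force'],s['wrist_torque'])"
```

```text
time_s: 11.85
eef_pos: [470.0, 253.6, 177.8]
ee_rot: [0.0, 0.619, 0.785, 0.0]
force: [-0.2, 0.5, -2.5]
grip_width: 0.506
grip_force: 41.3
[470.03388511 253.61813497 177.78381172] [-0.2340763   0.52450885 -2.47356893] [-0.00885355 -0.02336872  0.03311991]
```

```bash
python3 -m creep '[[[0,0,0.06,0,0,0],[0,0,0.12,0,0,0],[0,0,0.18,0,0,0],[0,0,0.24,0,0,0],[0,0,0.3,0,0,0],[0,0,0.36,0,0,0],[0,0,0.42,0,0,0],[0,0,0.48,0,0,0],[0,0,0.54,0,0,0],[0,0,0.6,0,0,0],[0,0,0.6,0,0,0]]]'; python3 -m creep '[[[0,0,0.06,0,0,0],[0,0,0.12,0,0,0],[0,0,0.18,0,0,0],[0,0,0.24,0,0,0],[0,0,0.3,0,0,0],[0,0,0.36,0,0,0],[0,0,0.42,0,0,0],[0,0,0.48,0,0,0],[0,0,0.54,0,0,0],[0,0,0.6,0,0,0],[0,0,0.6,0,0,0],[0,0,0.6,0,0,0]]]'; python3 - <<'E'
from h import *
a=cap('scene','s5');b=cap('top','t5');s=ctrl.sense();p=s['eef_pos'];print(p,s['force'],s['wrist_torque'])
im=cv2.imread('pics/s5.png');cv2.imwrite('pics/z8.png',cv2.resize(im[150:240,225:340],None,fx=6,fy=6,interpolation=cv2.INTER_CUBIC))
I=np.asarray(a['image']).astype(float);w=I[...,0]-I[...,2]
for u in (242,244,246,248): print(u,w[180:200,u].astype(int).tolist())
t=np.linspace(0,2*np.pi,90);z=p[2]-38.5
print(z,np.array([proj(a,[p[0]+21*np.cos(q),p[1]+21*np.sin(q),z]) for q in t]).max(0))
E
```

```text
time_s: 12.77
eef_pos: [470.2, 253.6, 192.9]
ee_rot: [0.0, 0.619, 0.785, 0.0]
force: [-0.2, 0.1, -2.9]
grip_width: 0.511
grip_force: 41.3
time_s: 13.77
eef_pos: [470.1, 253.6, 207.6]
ee_rot: [0.0, 0.619, 0.785, 0.0]
force: [0.4, 0.1, -3.3]
grip_width: 0.508
grip_force: 41.3
[470.01034258 253.5676268  207.47660079] [ 0.1494581  -1.07807419 -2.24036893] [ 0.01101098  0.03758856 -0.0073414 ]
242 [107, 108, 107, 110, 109, 108, 106, 105, 101, 114, 150, 174, 157, 99, 46, 23, 18, 16, 18, 17]
244 [67, 80, 100, 111, 112, 115, 112, 108, 101, 106, 132, 163, 159, 110, 60, 27, 18, 18, 20, 18]
246 [5, 20, 50, 75, 85, 87, 92, 92, 91, 94, 99, 113, 108, 71, 36, 19, 15, 14, 16, 17]
248 [1, 2, 5, 7, 12, 18, 26, 37, 44, 56, 69, 66, 51, 29, 15, 10, 10, 11, 12, 10]
168.97660079332516 [253.82928088 193.45667906]
```

View pics/z8.png

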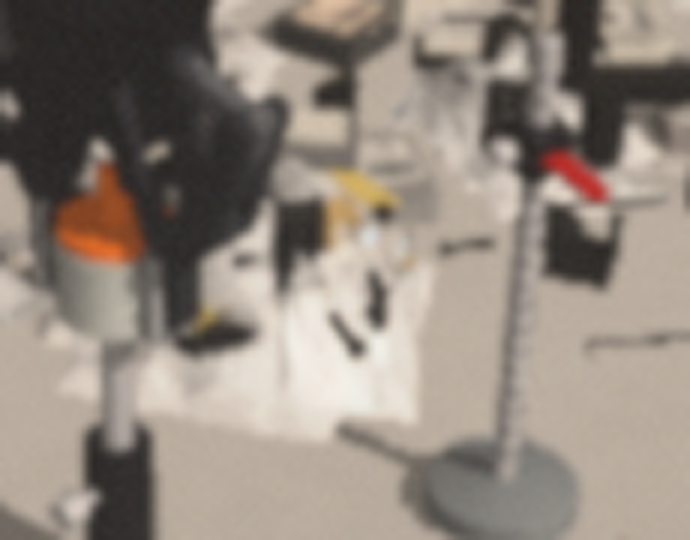

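The rim (front edge v≈193.2) is at z≈169.0 and the cover is still seated. The pointer is now unshadowed, so I'll re-measure it here with a top/side face split.

```bash
python3 - <<'E'
from h import *
from scipy.optimize import least_squares
a=load('s5');I=np.asarray(a['image']).astype(float);b=load('t5')
def fit(d,box,zfix=None):
    I=np.asarray(d['image']).astype(float);u0,v0,u1,v1=box
    return np.clip(I[...,0]-np.maximum(I[...,1],I[...,2])-12,0,None)[v0:v1,u0:u1]
boxa=(308,168,334,190);boxb=(284,220,304,246)
Wa=fit(a,boxa);Wb=fit(b,boxb)
for r in range(4,18): print(168+r,Wa[r].astype(int).tolist())
S=6
def render(d,box,T,th,L,wd,g,off,sig=1.0):
    u0,v0,u1,v1=box; img=np.zeros(((v1-v0)*S,(u1-u0)*S),np.float32)
    e=np.array([np.cos(th),np.sin(th),0]);n=np.array([-e[1],e[0],0]);k=np.array([0,0,1.])
    V=lambda s,q,h:T-e*s*L+n*q*wd/2+k*1.5*h
    faces=[([V(0,1,-1),V(1,1,-1),V(1,1,1),V(0,1,1)],g[1],n),([V(0,-1,-1),V(1,-1,-1),V(1,-1,1),V(0,-1,1)],g[1],-n),([V(0,-1,-1),V(0,1,-1),V(0,1,1),V(0,-1,1)],g[2],e),([V(0,-1,1),V(0,1,1),V(1,1,1),V(1,-1,1)],g[0],k)]
    cam=-np.array(d['R']).T@np.array(d['t'])
    for P,c,nn in faces:
        if (cam-np.mean(P,0))@nn<=0: continue
        q=np.array([(proj(d,x)+off-[u0,v0]+.5)*S-.5 for x in P])
        cv2.fillPoly(img,[np.round(q*16).astype(np.int32)],float(c),shift=4)
    img=cv2.GaussianBlur(img,(0,0),sig*S)
    return cv2.resize(img,(u1-u0,v1-v0),interpolation=cv2.INTER_AREA)
def res(x,vo):
    T=x[:3];m=render(a,boxa,T,x[3],x[4],x[5],x[6:9]*100,[0,vo],x[12]); mb=render(b,boxb,T,x[3],x[4],x[5],np.array([x[9],x[8],x[8]])*100,x[10:12],x[12])
    return np.r_[(m-Wa).ravel(),(mb-Wb).ravel(), 30*(x[10:12]-off0),]
off0=np.array([233.8,208.6])-proj(b,[469.4,253.6,130]);print('boff',off0)
for vo in (-.3,0,.3):
    best=None
    for z in (166,170,174):
        x0=np.array([385.5,101,z,np.pi+.2,33,9,1.3,.8,.8,1.8,*off0,1.])
        r=least_squares(lambda x:res(x,vo),x0,x_scale=[1,1,1,.05,2,1,.1,.1,.1,.1,.3,.3,.1],diff_step=3e-3*0+1e-3,max_nfev=60)
        if best is None or r.cost<best.cost: best=r
    print(vo,best.cost,best.x.round(2))
# base front edge in lit image
for u in (304,307,310): print(u,I[228:252,u].mean(1).astype(int).tolist())
E
```

```text
172 [0, 0, 0, 0, 0, 0, 0, 0, 0, 0, 0, 0, 0, 0, 0, 0, 0, 0, 0, 0, 0, 0, 0, 0, 0, 0]
173 [0, 0, 0, 0, 0, 0, 0, 0, 0, 0, 0, 0, 0, 0, 0, 0, 0, 0, 0, 0, 0, 0, 1, 1, 0, 0]
174 [0, 0, 0, 0, 0, 0, 0, 0, 4, 15, 18, 13, 3, 0, 0, 0, 0, 0, 0, 0, 0, 0, 0, 0, 1, 0]
175 [0, 1, 0, 0, 0, 0, 0, 18, 43, 63, 70, 56, 28, 7, 0, 0, 0, 0, 0, 0, 0, 0, 0, 0, 0, 1]
176 [0, 0, 0, 0, 0, 0, 9, 44, 80, 102, 111, 100, 73, 42, 14, 0, 0, 0, 0, 0, 0, 0, 0, 0, 0, 1]
177 [0, 0, 0, 0, 0, 0, 8, 45, 82, 108, 121, 122, 110, 84, 44, 17, 3, 0, 0, 0, 0, 1, 1, 1, 1, 1]
178 [0, 0, 0, 0, 0, 0, 0, 14, 38, 63, 92, 116, 121, 110, 79, 53, 28, 6, 0, 0, 0, 1, 1, 2, 1, 0]
179 [0, 0, 0, 0, 0, 0, 0, 0, 3, 17, 41, 82, 114, 120, 113, 94, 57, 22, 4, 0, 0, 0, 0, 0, 0, 0]
180 [0, 0, 0, 0, 0, 0, 0, 0, 1, 4, 12, 38, 77, 107, 124, 119, 91, 50, 16, 2, 0, 0, 0, 0, 0, 0]
181 [0, 0, 0, 0, 0, 0, 0, 0, 0, 0, 4, 12, 31, 66, 102, 122, 115, 81, 34, 6, 0, 0, 0, 0, 0, 0]
182 [0, 1, 1, 0, 0, 0, 0, 0, 0, 0, 1, 3, 9, 27, 62, 97, 110, 86, 38, 7, 0, 0, 0, 0, 0, 0]
183 [0, 1, 1, 0, 0, 0, 0, 0, 0, 0, 0, 0, 1, 7, 23, 44, 56, 51, 28, 4, 0, 0, 0, 0, 0, 0]
184 [3, 1, 
[... 339 characters left out ...]
01  4.7000e-01
  1.7600e+00]
0 103030.44146725637 [ 3.9148e+02  9.7330e+01  1.6935e+02  3.2700e+00  2.2480e+01  8.9600e+00
  2.8200e+00 -1.3700e+00 -1.3000e-01  2.1100e+00  9.3000e-01  4.7000e-01
  1.7000e+00]
0.3 150649.52367829913 [388.31 100.1  169.59   3.12  33.     8.59   3.97  -6.88   5.25   2.18
   0.91   0.47   2.21]
304 [96, 112, 115, 121, 121, 124, 124, 126, 123, 113, 102, 100, 112, 138, 161, 167, 170, 170, 171, 172, 170, 172, 172, 171]
307 [108, 117, 122, 126, 127, 127, 129, 129, 130, 127, 120, 112, 113, 129, 151, 167, 170, 171, 171, 171, 171, 172, 172, 172]
310 [152, 145, 135, 132, 131, 131, 132, 132, 133, 132, 125, 120, 124, 132, 152, 166, 170, 170, 172, 172, 171, 170, 170, 171]
```

```bash
cat > f.py <<'E'
from h import *
from scipy.optimize import minimize
a=load('s5');b=load('t5');S=8
def red(d,box):
    I=np.asarray(d['image']).astype(float);u0,v0,u1,v1=box
    return np.clip(I[...,0]-np.maximum(I[...,1],I[...,2])-5,0,None)[v0:v1,u0:u1]
boxa=(308,168,334,190);boxb=(284,220,304,246);Wa=red(a,boxa);Wb=red(b,boxb)
def shape(d,box,T,th,L,wd,side,off,sig):
    u0,v0,u1,v1=box; img=np.zeros(((v1-v0)*S,(u1-u0)*S),np.float32)
    e=np.array([np.cos(th),np.sin(th),0]);n=np.array([-e[1],e[0],0]);k=np.array([0,0,1.])
    V=lambda s,q,h:T-e*s*L+n*q*wd/2+k*1.5*h
    cam=-np.array(d['R']).T@np.array(d['t'])
    for P,c,nn in [([V(0,1,-1),V(1,1,-1),V(1,1,1),V(0,1,1)],side,n),([V(0,-1,-1),V(1,-1,-1),V(1,-1,1),V(0,-1,1)],side,-n),([V(0,-1,-1),V(0,1,-1),V(0,1,1),V(0,-1,1)],side,e),([V(0,-1,1),V(0,1,1),V(1,1,1),V(1,-1,1)],1,k)]:
        if (cam-np.mean(P,0))@nn<=0: continue
        q=np.array([(proj(d,x)+off-[u0,v0]+.5)*S-.5 for x in P])
        cv2.fillPoly(img,[np.round(q*16).astype(np.int32)],float(c),shift=4)
    return cv2.resize(cv2.GaussianBlur(img,(0,0),sig*S),(u1-u0,v1-v0),interpolation=cv2.INTER_AREA)
off0=np.array([.93,.47])
def cost(x,vo,side):
    T=x[:3];c=0
    for d,box,W,off in((a,boxa,Wa,[0,vo]),(b,boxb,Wb,off0+x[6:8])):
        m=shape(d,box,T,x[3]/10,x[4],x[5],side,off,x[8]); g=(m*W).sum()/max((m*m).sum(),1e-6); c+=((g*m-W)**2).sum()/(W**2).sum()
    return c+.02*((x[6:8]/.7)**2).sum()
for vo,side in((-.4,.5),(-.4,.9),(0,.5),(0.,.7)):
    x0=np.array([385.5,101,170.,29.6,33,9,0.,0.,1.])
    sx=np.vstack([x0]+[x0+np.eye(9)[i]*[3,3,4,1,4,2,.5,.5,.3][i] for i in range(9)])
    r=minimize(cost,x0,(vo,side),method='Nelder-Mead',options=dict(initial_simplex=sx,maxfev=1500,adaptive=True))
    print(vo,side,round(r.fun,4),r.x.round(2).tolist(),flush=True)
E
time python3 f.py
```

```text
-0.4 0.5 0.0453 [386.34, 100.91, 169.85, 29.55, 32.72, 9.39, -0.0, -0.0, 1.03]
-0.4 0.9 0.0478 [386.62, 100.6, 170.33, 29.56, 32.13, 8.92, -0.06, 0.02, 1.06]
0 0.5 0.0449 [386.52, 100.83, 170.78, 29.57, 32.43, 9.27, -0.03, -0.01, 1.03]
0.0 0.7 0.0467 [386.69, 100.9, 171.07, 29.52, 32.03, 9.11, -0.02, -0.02, 1.06]
real	0m16.063s
user	0m16.625s
sys	0m0.100s
```

```bash
python3 -m creep '[[[0,0,0.02,0,0,0],[0,0,0.05,0,0,0],[0,0,0.05,0,0,0],[0,0,0.05,0,0,0],[0,0,0.05,0,0,0],[0,0,0.05,0,0,0],[0,0,0.05,0,0,0],[0,0,0.05,0,0,0]]]'; python3 - <<'E'
from h import *
s=ctrl.sense();print(s['eef_pos'],s['force'],s['dq'])
a=cap('scene','s6');I=np.asarray(a['image']).astype(float);w=I[...,0]-I[...,2]
for u in (242,244): print(u,w[180:200,u].astype(int).tolist())
E
```

```text
time_s: 14.53
eef_pos: [470.0, 253.6, 208.8]
ee_rot: [-0.0, 0.619, 0.785, -0.0]
force: [-0.0, 0.2, -3.2]
grip_width: 0.506
grip_force: 41.3
[470.04205923 253.56848769 208.79607652] [-0.03162615  0.19685064 -3.23322547] [ 8.88802925e-06  1.54082857e-03 -9.27779677e-04 -5.59575471e-05
 -9.45552094e-04 -2.81772772e-04]
242 [103, 106, 107, 108, 111, 108, 106, 104, 111, 135, 161, 167, 133, 75, 30, 18, 18, 18, 17, 18]
244 [71, 90, 106, 115, 112, 112, 111, 105, 97, 104, 128, 155, 135, 75, 32, 20, 19, 19, 18, 19]
```

The cell is held steady with its rim at about 170.3 mm, level with the pointer, and the cover is still seated.

```bash
python3 -c "
from rig import ctrl
print(ctrl.finish_job())"
```

```text
the job is handed in; nothing more can be done
None
```

The job is handed in at about 14.5 s: the orange cover is seated on the cell, and the arm holds the cell with its rim at about 170.3 mm, level with the pointer tip, which I measured at about 170 mm (±1 mm).

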